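# Slide the top mixing tile off its stack into the tile bed

## Robot

A 6-joint arm with a two-finger parallel gripper is mounted at the origin on a cart in front of the work surface, level with it; the furniture and walls round the work are solid. World frame = base frame: x ahead of the robot, y to its left, z up, the work surface at z = 0. Lengths are in m, angles in degrees, forces in N, time in s.
With the tool pointing down it reaches from about 0.25 to 0.725 m from the base axis. Payload 9.7 kg.
Tool frame: the origin (TCP) lies at the very end of the fingers, on their centre line; the grasp point (between the pads) lies 19 mm behind it; z points along the fingers, y is the line along which they close (so a half turn about z gives the same grasp; the last joint's range is limited). The gripper opens to 85 mm and grips with 20 to 120 N. Pads are 22 mm wide; open, the fingers measure 114 mm over their backs; the gripper's body (76 mm by 85 mm) begins 54 mm behind the grasp point. The pads swing forward as they close: fully open they stand 13 mm farther back than shut.
Start: joints at [0, 4.979, 10.078, 95.1, 0, 90], TCP at [0.55, -0, 0.231] pointing down, gripper open.
Joint ranges: [-179.16, 179.16], [-48.56, 103.87], [-65.8, 70.77], [-126.05, 130.52], [-82.76, 87.17], [-180, 180]. Speed limits (degrees/s): [127.2, 127.2, 147.25, 180, 180, 180].

## Interface

Orientations are given as [roll, pitch, yaw] about the fixed x, y, z axes, in that order (R = Rz(yaw) Ry(pitch) Rx(roll)).
In Python, from workcell import bot, viewer, finder gives the robot as it stands. The module is installed in compiled form; this text tells all that it offers.
- The arm moves only by the shell command python3 -m inch 'ROWS' [FORCE]. ROWS is JSON, a list that holds one entry, the list of rows, each a list of 7 numbers: the opening in per cent of the stroke, from 0 (shut) to 100 (fully open), then the shift along the tool's x, y, z in mm, then the turn, a rotation vector about the tool's x, y, z in degrees. In form: [[[grip, tx, ty, tz, ax, ay, az], ...]]. A call has 1 to 8 rows; each row shifts and turns the commanded pose from where the row before left it, along the tool's axes as they then stand; what a row does not reach is not made up. A row lasts 1/8 s, in which the tool goes at most 62.5 mm and 10.7 degrees, less where a joint would pass 70% of its speed; a pose out of reach is approached as far as the arm can. A call with a gripper value outside its range is refused whole. The fingers move at their own pace and stop on an object; FORCE is the grip in N (left out, the last holds). Time passes only in rows, so rows that do not move let the fingers close. It gives the time, the measured TCP pose, the force, the opening and the grip force at its end, in the units of the state.
- bot.get_obs(): the state, without advancing time (a new reading comes with each control period).
- viewer.camera(name): name is "scene" or "side" or "wrist"; returns a dict with "pixels" (400x640x3 uint8, red, green, blue), "vfov" (degrees; the focal length in pixels is half the picture's height over the tangent of half this angle, whatever the lens; pixels are square), "cx", "cy" (the principal point, pixels), "k1" (the pictures are not rectified: a ray, as slopes to the right and down, at radius r is drawn at 1 + k1 r^2 times it, then the intrinsics apply), "R" (3x3) and "t" (3): a world point X has camera coordinates R X + t. Camera axes: x right, y down, z forward; pixel columns grow to the right and rows downward; lengths in m; the calibration is good to about 2 mm. A picture is of the moment at which its call begins. There is no depth.
- bot.job_done(): hands the job in; it is judged then, once.
Trained networks look in the newest picture that a camera, given by its name, has taken for a name from the list of things; names that differ only in an ending like _2 or _b are one class to them, and where a whole thing is asked for, a point or a joint stands for the part that bears it (a point fixed in the world has none). Each returns a list of dicts, best first, with "conf" (0 to 1); they miss things now and then, are a little off and sometimes report something else, mostly with a low value. They report only what shows in the picture. A call takes as long as a camera call.
- finder.outline_of(camera, thing): "pixels" (400x640 bool, what is visible of it) and "extent" ([centre column, centre row, width, height] in pixels, round what is visible of it).
- finder.mark_of(camera, thing): "position" ([column, row] in pixels: a listed point, or the origin of a listed thing).
The state is a dict: "time": time; "q": joint angles; "qd": joint speeds; "joint_efforts": joint torques, N m; "ee_pos": TCP position; "tcp_rot": TCP orientation; "wrist_force": force on the tool from outside, world axes, zero at the start; "torque": the same for the moment, N m; "opening": finger opening in m; "grasp_force": force on a finger pad.
Only numpy, scipy, OpenCV 4.12 (cv2) and the standard library are available. Lean on these libraries where they do the work, as an engineer would, in place of code of your own. Each camera call takes 0.05 s, during which the arm holds its last target. There are 200 camera calls.

## Task

Get the next ceramic mixing tile ready: slide the top tile off the stack through the open end of the dispenser, flat and without lifting it, into the low bed in front, until it lies home against the bed's end stop. Press on it only gently, leave the tiles below neatly stacked in the dispenser, and do not disturb the other things on the bench.

Things in the scene. Friction and masses are not known exactly. Their poses are not given: they have to be found in the camera images.
- dispenser: grey tile dispenser fixed on the bench, 122 x 88 mm, 53 mm high. Origin on the bench under the stack's centre; x points out of its open end to the bed, z up. 6 mm walls at both long sides and the back (-x) reach 1 mm below the stack's top, only 2 mm off the tiles: no room for a fingertip. At the open end only a sill 38 mm high, outer face at x = 58 mm
- stack_centre (a point): centre of the top of the sprung platform under the stack, at rest 30 mm above the bench; the tiles lie centred above it. The platform gives about 1 mm per 8 N pressed on the stack and bottoms after 4 mm
- tile_top: the top one of four equal white ceramic tiles with thin blue border lines, 100 (x) x 64 (y) x 6 (z) mm, about 110 g. Origin at the centre of its underside; x along the long side toward the bed, z up; at rest its top is 54 mm above the bench. A finger pressed on it drags it by friction; tile on tile is more slippery than finger on tile
- tile_2: second tile from the top, same kind, directly under tile_top, origin at the centre of its underside
- tile_3: third tile, same kind, origin at the centre of its underside
- tile_4: lowest tile, same kind, on the sprung platform, origin at the centre of its underside
- bed: low tray with blue rails and a black rubber floor, on four feet, fixed, 115 x 94 mm; origin on the bench, x away from the dispenser. The flat floor gives 1 mm per 12 N; its height is set anew each time, 1.5 to 5.5 mm below the top tile's underside at rest, and not measured; bevelled edge at x = -55 mm. Rails 72 mm apart, flared at the entry, tops 48.5 mm high like the end stop, inner face at x = 52 mm
- bed_home (a point): point fixed to the tray, 44.5 mm above the bench (the middle setting of the floor), under the centre of the tile when the tile lies home, its leading edge touching the end stop (2 mm beyond the bed's origin along x)
- bottle_open: bystander: white tablet bottle, 42 mm across, 74 mm high, origin at the centre of its underside
- bottle_2: bystander: white tablet bottle with a green band, 38 mm across, 68 mm high, origin at the centre of its underside
- tablet_cutter: bystander: teal tablet cutter, 100 x 47 x 21 mm, origin at the centre of its underside
- tape_roll: bystander: beige tape roll lying flat, 53 mm across, 18 mm high, origin at the centre of its underside
- pack_flat: bystander: flat white and green carton, 63 x 111 x 26 mm, origin at the centre of its underside
- vial_7: bystander: white screw jar, 39 mm across, 72 mm high, origin at the centre of its underside

How it is judged (in metres and radians):
On the way:
1. the top tile is 40 mm out of the dispenser, still flat, the others in place (x of tile_top in the frame of dispenser above 0.04 m and horizontal distance between tile_2 and stack_centre below 0.006 m and angle between tile_top's own z axis and vertical below 0.1 rad), for 0.1 s.
At the end, for the whole second after the job is handed in: the top tile lies flat on the bed's floor between the rails with its leading edge within 3 mm of the end stop, at rest; the other three tiles lie stacked in the dispenser within 6 mm of the stack's centre (x of tile_top in the frame of bed_home between -0.003 and 0.003 m and z of tile_top in the frame of bed_home below 0.003 m and horizontal distance between tile_top and bed_home below 0.006 m and angle between tile_top's own z axis and vertical below 0.04 rad and linear speed of tile_top below 0.01 m/s and horizontal distance between each of tile_2, tile_3, tile_4 and stack_centre below 0.006 m and height (world z) of tile_2 below 0.045 m); the robot touches nothing.
It fails at once if the tile was pressed hard (more than 15 N) (contact force between any of the arm, the fingers and tile_top above 15 N).
It fails at once if a lower tile was dragged more than 8 mm off the stack's centre (horizontal distance between any of tile_2, tile_3, tile_4 and stack_centre above 0.008 m).
It fails at once if the top tile was lifted (more than 10 mm above where it lay) or tipped (more than 0.25 rad) instead of slid flat (height (world z) of tile_top above 0.058 m or angle between tile_top's own z axis and vertical above 0.25 rad).
It fails at once if a bystander was moved more than 20 mm (distance of any of bottle_open, bottle_2, tablet_cutter, tape_roll, pack_flat, vial_7 from where it was at the start of the episode above 0.02 m).
It also fails if it takes over 70 s, if anything falls off the work surface, if the arm or the gripper's body presses on something with over 40 N, if the wrist force passes 120 N, or if a joint passes its speed limit or range.

## Working session

There is one attempt and no reset: what is moved stays moved. The work goes in short steps, Python scripts to look and compute and a shell command to move; the robot and the scene stay as the last step left them, time stands still between calls to the robot, and variables do not carry over. Pictures are saved under pics/ and viewed, at most 10 in all, crops included, and the job is handed in when it is done.

```bash
mkdir -p pics; cat > h.py <<'E'
import numpy as np, cv2
from workcell import bot, viewer, finder
def cam(n,save=None):
    c=viewer.camera(n); c['f']=200/np.tan(np.radians(c['vfov'])/2)
    c['R']=np.array(c['R']);c['t']=np.array(c['t'])
    if save: cv2.imwrite('pics/'+save,c['pixels'][:,:,::-1])
    return c
def K(c): return np.array([[c['f'],0,c['cx']],[0,c['f'],c['cy']],[0,0,1.]])
def ray(c,p):
    s=cv2.undistortPoints(np.array([[p]],float),K(c),np.array([c['k1'],0,0,0.]))[0,0]
    d=c['R'].T@np.array([s[0],s[1],1]); return -c['R'].T@c['t'], d
def onz(c,p,z):
    o,d=ray(c,p); return o+d*(z-o[2])/d[2]
def proj(c,X):
    return cv2.projectPoints(np.array(X,float).reshape(-1,3),cv2.Rodrigues(c['R'])[0],c['t'],K(c),np.array([c['k1'],0,0,0.]))[0][:,0]
E
python3 - <<'E'
from h import *
np.set_printoptions(precision=4,suppress=True)
Z=dict(dispenser=0,stack_centre=.03,tile_top=.048,bed=0,bed_home=.0445,bottle_open=0,tablet_cutter=0,tape_roll=0,pack_flat=0,vial_7=0)
for n in('scene','side','wrist'):
    c=cam(n,n+'0.png'); print(n,c['f'],c['k1'],'pos',-c['R'].T@c['t'],'fwd',c['R'][2])
    for t,z in Z.items():
        for m in finder.mark_of(n,t)[:2]:
            print(t,round(m['conf'],2),np.round(m['position'],1),onz(c,m['position'],z))
    o=finder.outline_of(n,'tile_top')
    if o:
        print('tile outline',o[0]['conf'],o[0]['extent'])
print({k:v for k,v in bot.get_obs().items()})
im=[cv2.imread(f'pics/{n}0.png') for n in('scene','side')]
E
```

```text
scene 396.39016085954466 -0.014389521825210663 pos [-0.0085 -0.5901  0.7171] fwd [ 0.5248  0.5671 -0.6348]
dispenser 0.91 [307.2 212.9] [0.5357 0.0402 0.    ]
stack_centre 0.63 [307.6 207.3] [0.5292 0.0304 0.03  ]
stack_centre 0.34 [304.1 206.1] [0.5257 0.0407 0.03  ]
tile_top 0.68 [307.5 200. ] [0.5353 0.0371 0.048 ]
tile_top 0.66 [407.2 275.5] [ 0.519  -0.3067  0.048 ]
bed 0.6 [334.9 235.1] [ 0.5294 -0.0749  0.    ]
bed_home 0.87 [336.6 227.4] [ 0.5185 -0.0902  0.0445]
bottle_open 0.8 [409.3 276.1] [ 0.5589 -0.2909 -0.    ]
tablet_cutter 0.88 [345.6 293.8] [ 0.4139 -0.2247  0.    ]
tape_roll 0.51 [223.  206.6] [0.3801 0.2236 0.    ]
pack_flat 0.7 [223.5 186.4] [0.4332 0.3042 0.    ]
pack_flat 0.62 [344.1 297.3] [ 0.4046 -0.2291  0.    ]
vial_7 0.76 [290.6 169. ] [0.6401 0.2364 0.    ]
tile outline 0.73 [305.8, 201.5, 40.7, 29.8]
side 398.65615072980876 0.02881370481127628 pos [ 0.5311 -0.7412  0.5055] fwd [-0.0215  0.8544 -0.5191]
dispenser 0.96 [334.4 211. ] [0.5297 0.0343 0.    ]
dispenser 0.21 [336.4 199.5] [0.5338 0.0856 0.    ]
stack_centre 0.58 [333.5 198.8] [0.527  0.0393 0.
[... 783 characters left out ...]
45]
bottle_open 0.43 [321.2 353.1] [ 0.5586 -0.2856  0.    ]
tablet_cutter 0.65 [219.2 319.5] [ 0.4091 -0.2248  0.    ]
tape_roll 0.64 [292.  247.1] [ 0.5185 -0.1082  0.    ]
tile outline 0.8 [297.9, 140.8, 64.0, 98.7]
{'time': 1.8, 'q': array([ 0.0025,  4.9783, 10.0751, 95.0988, -0.0021, 89.9988]), 'qd': array([ 0.0194, -0.0156,  0.0324, -0.032 ,  0.0279,  0.0166]), 'joint_efforts': array([ -0.0023, -52.0094,  46.4858,   0.0015,  -0.0001,   0.    ]), 'ee_pos': array([0.55  , 0.    , 0.2313]), 'tcp_rot': array([-179.998 ,    0.0021,   90.0037]), 'wrist_force': array([-0.1273,  1.4876,  0.6703]), 'torque': array([-0.0901, -0.0218,  0.0395]), 'grasp_force': 0.0, 'opening': 0.08535132337526996}
```

View pics/scene0.png

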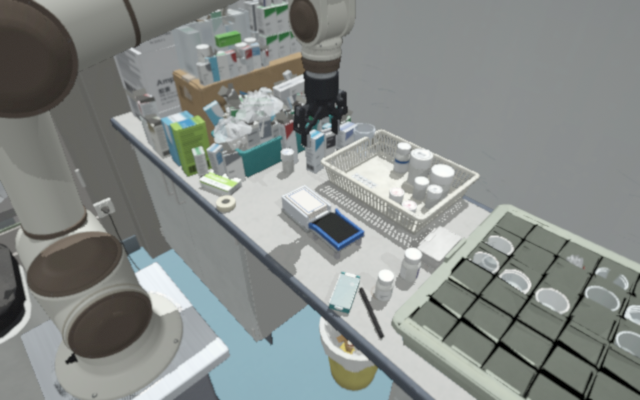

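View pics/wrist0.png

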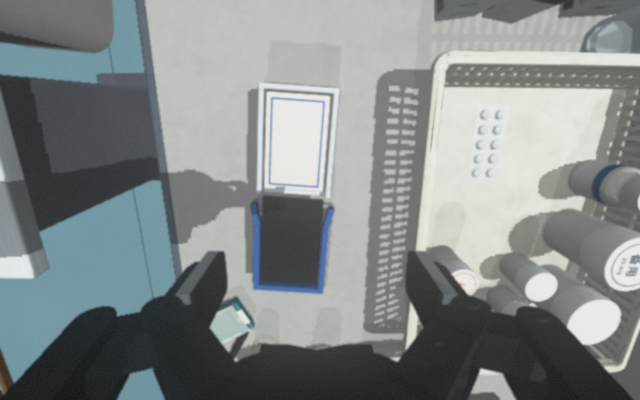

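The wrist picture shows the tile (centre ≈ 296,144) in the dispenser, with the bed below it (≈ 290,245). The line between them is nearly world -y. Next I measure its direction from the outlines.

```bash
python3 - <<'E'
from h import *
np.set_printoptions(precision=4,suppress=True)
c=cam('wrist')
for t,z in(('tile_top',.054),('dispenser',.053),('bed',.0485),('bed_home',.0485)):
    for o in finder.outline_of('wrist',t)[:2]:
        m=o['pixels'].astype(np.uint8)
        cs=max(cv2.findContours(m,0,1)[0],key=cv2.contourArea)[:,0]
        P=np.array([onz(c,p,z)[:2] for p in cs.astype(float)])
        r=cv2.minAreaRect((P*1000).astype(np.float32))
        print(t,round(o['conf'],2),o['extent'],r)
E
```

```text
tile_top 0.59 [295.9, 141.1, 62.9, 99.3] ((529.381591796875, 36.394283294677734), (99.26296997070312, 63.142066955566406), 85.91590881347656)
dispenser 0.7 [300.0, 140.9, 81.3, 114.7] ((529.9307861328125, 37.37159729003906), (115.04217529296875, 80.41070556640625), 86.00867462158203)
dispenser 0.17 [292.2, 243.2, 77.7, 93.0] ((520.6941528320312, -80.84793090820312), (120.92029571533203, 90.36528778076172), 86.04046630859375)
bed 0.95 [291.1, 246.8, 82.1, 102.3] ((520.5830078125, -83.2981185913086), (123.56068420410156, 93.72306060791016), 86.5023422241211)
bed_home 0.6 [300.0, 140.8, 82.4, 114.0] ((529.6782836914062, 36.862998962402344), (116.77822875976562, 81.612060546875), 86.0485610961914)
```

```bash
python3 -m inch '[[[0,10,-10,20,0,0,0],[0,10,-10,30,0,0,0],[0,10,0,30,0,0,0],[0,5,0,20,0,0,0],[0,0,0,0,0,0,0],[0,0,0,0,0,0,0],[0,0,0,0,0,0,0],[0,0,0,0,0,0,0]]]' 20
```

```text
time: 3.05
ee_pos: [0.5304, 0.0349, 0.132]
tcp_rot: [179.9, -0.0, 90.0]
wrist_force: [0.1, 0.4, -0.2]
opening: 0.0001
grasp_force: 0.0
```

```bash
python3 -m inch '[[[0,0,0,0,0,0,4],[0,11,0,15,0,0,0],[0,10,0,20,0,0,0],[0,0,0,15,0,0,0],[0,0,0,5,0,0,0],[0,0,0,0,0,0,0],[0,0,0,0,0,0,0]]]'; python3 - <<'E'
from h import *
c=cam('side','side1.png'); im=cv2.imread('pics/side1.png')[110:260,220:440]
d=cam('scene','scene1.png'); im2=cv2.imread('pics/scene1.png')[130:280,220:440]
cv2.imwrite('pics/crop1.png',np.vstack([cv2.resize(i,None,fx=2,fy=2,interpolation=2) for i in(im,im2)]))
E
```

```text
time: 3.92
ee_pos: [0.5318, 0.0558, 0.077]
tcp_rot: [179.9, -0.0, 86.0]
wrist_force: [-0.6, 0.4, -0.2]
opening: 0.0001
grasp_force: 0.0
```

View pics/crop1.png

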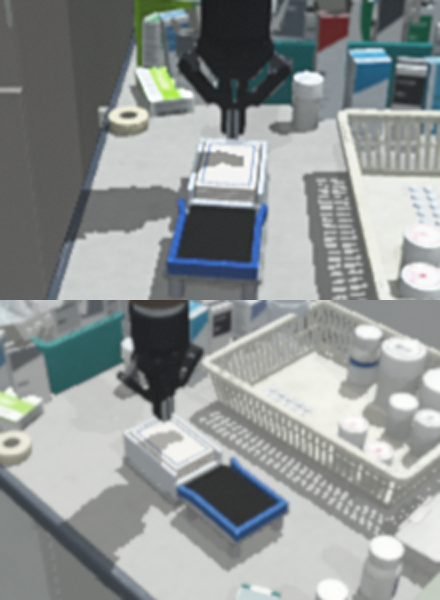

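The shut fingertips hang just above the rear part of the tile (crop ≈ 232,135 in the side view and 165,415 in the scene view), clear of the back wall. I'll descend and feel for contact.

```bash
python3 -m inch '[[[0,0,0,8,0,0,0],[0,0,0,7,0,0,0],[0,0,0,2,0,0,0],[0,0,0,1,0,0,0],[0,0,0,0,0,0,0],[0,0,0,0,0,0,0]]]'
```

```text
time: 4.78
ee_pos: [0.5316, 0.056, 0.0585]
tcp_rot: [180.0, -0.0, 86.0]
wrist_force: [0.1, 0.4, -0.4]
opening: -0.0001
grasp_force: 0.0
```

```bash
python3 -m inch '[[[0,0,0,1,0,0,0],[0,0,0,1,0,0,0],[0,0,0,0,0,0,0],[0,0,0,0,0,0,0]]]'
```

```text
time: 5.28
ee_pos: [0.5315, 0.0559, 0.0563]
tcp_rot: [-180.0, -0.0, 86.0]
wrist_force: [0.3, 0.4, -0.7]
opening: -0.0001
grasp_force: 0.0
```

```bash
python3 -m inch '[[[0,0,0,1,0,0,0],[0,0,0,0.7,0,0,0],[0,0,0,0.3,0,0,0],[0,0,0,0,0,0,0]]]'
```

```text
time: 5.78
ee_pos: [0.5314, 0.056, 0.0543]
tcp_rot: [-180.0, -0.0, 86.0]
wrist_force: [0.6, 0.4, 0.6]
opening: 0.0002
grasp_force: 0.0
```

```bash
python3 -m inch '[[[0,0,0,0.5,0,0,0],[0,0,0,0,0,0,0],[0,0,0,0,0,0,0]]]'
```

```text
time: 6.15
ee_pos: [0.5315, 0.056, 0.0539]
tcp_rot: [180.0, -0.0, 86.0]
wrist_force: [-0.2, 0.3, 1.7]
opening: -0.0002
grasp_force: 0.6
```

```bash
python3 -m inch '[[[0,0,0,0.4,0,0,0],[0,0,0,0,0,0,0],[0,-1,0,0,0,0,0],[0,-1,0,0,0,0,0],[0,-2,0,0,0,0,0],[0,-2,0,0,0,0,0],[0,0,0,0,0,0,0]]]'; python3 - <<'E'
from h import *
np.set_printoptions(precision=4,suppress=True)
for n in('side','scene'):
    c=cam(n)
    for t in('tile_top','stack_centre'):
        for m in finder.mark_of(n,t)[:2]: print(n,t,round(m['conf'],2),onz(c,m['position'],.048))
E
```

```text
time: 7.02
ee_pos: [0.5311, 0.0497, 0.0535]
tcp_rot: [180.0, 0.0, 86.0]
wrist_force: [0.3, -0.8, 4.6]
opening: 0.0001
grasp_force: 2.1
side tile_top 0.63 [0.5231 0.0155 0.048 ]
side stack_centre 0.69 [0.5217 0.0078 0.048 ]
side stack_centre 0.45 [ 0.5604 -0.3312  0.048 ]
scene tile_top 0.66 [0.5223 0.0301 0.048 ]
scene stack_centre 0.89 [0.5167 0.0076 0.048 ]
```

```bash
python3 -m inch '[[[0,-3,0,0,0,0,0],[0,-3,0,0,0,0,0],[0,-3,0,0,0,0,0],[0,-3,0,0,0,0,0],[0,-2,0,0,0,0,0]]]'; python3 - <<'E'
from h import *
ims=[]
for n,(a,b) in dict(side=(150,270),scene=(165,255)).items():
    cam(n,n+'2.png'); ims.append(cv2.resize(cv2.imread(f'pics/{n}2.png')[a:a+90,b:b+120],None,fx=5,fy=5,interpolation=2)[:, :600])
cam('wrist','wrist2.png')
cv2.imwrite('pics/crop2.png',cv2.resize(np.vstack(ims),None,fx=.66,fy=.66))
E
```

```text
time: 7.95
ee_pos: [0.5301, 0.0358, 0.0534]
tcp_rot: [180.0, -0.0, 86.0]
wrist_force: [-0.3, 1.7, 5.6]
opening: -0.0001
grasp_force: 2.5
```

View pics/crop2.png

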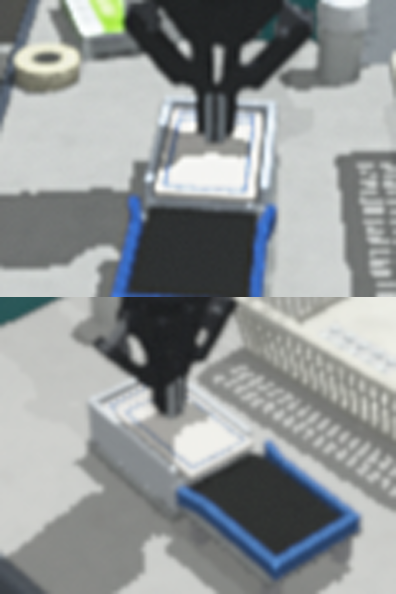

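```bash
python3 - <<'E'
from h import *
u=np.array([-.0698,-.9976]);v=np.array([u[1],-u[0]]);C=np.array([.5295,.0362])
def pt(a,b,z): return [*(C+u*a/1000+v*b/1000),z]
ims=[]
for n,(a,b) in dict(side=(165,280),wrist=(70,190)).items():
    c=cam(n,n+'3.png'); k=8 if n=='side' else 4
    w,h=(90,60) if n=='side' else (200,120)
    if n=='wrist': h=130
    im=cv2.resize(cv2.imread(f'pics/{n}3.png')[a:a+h,b:b+w],None,fx=k,fy=k,interpolation=2)
    for s,col in((0,(0,0,255)),(20,(0,200,0))):
        for e in(50,-50):
            p=proj(c,[pt(e+s,-32,.054),pt(e+s,-20,.054),pt(e+s,20,.054),pt(e+s,32,.054)])
            p=((p-[b,a]+.5)*k).astype(int)
            cv2.line(im,tuple(map(int,p[0])),tuple(map(int,p[1])),col,1);cv2.line(im,tuple(map(int,p[2])),tuple(map(int,p[3])),col,1)
    ims.append(im)
cv2.imwrite('pics/ov_side.png',ims[0]); cv2.imwrite('pics/ov_wrist.png',ims[1]); print(ims[0].shape,ims[1].shape)
E
```

```text
(480, 720, 3) (520, 800, 3)
```

View pics/ov_side.png

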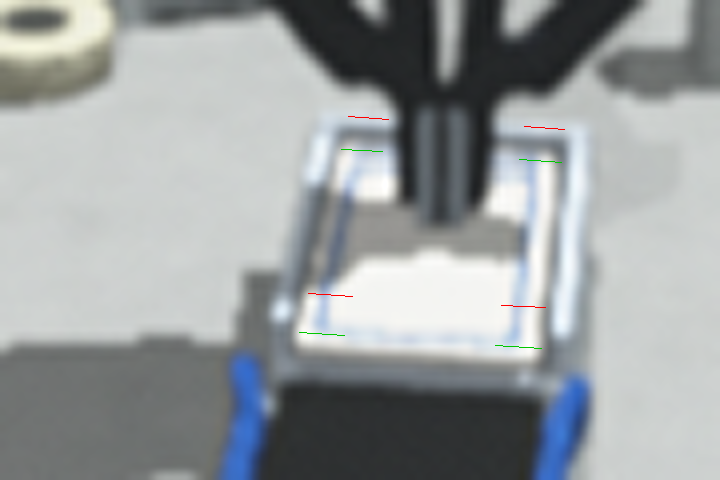

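View pics/ov_wrist.png

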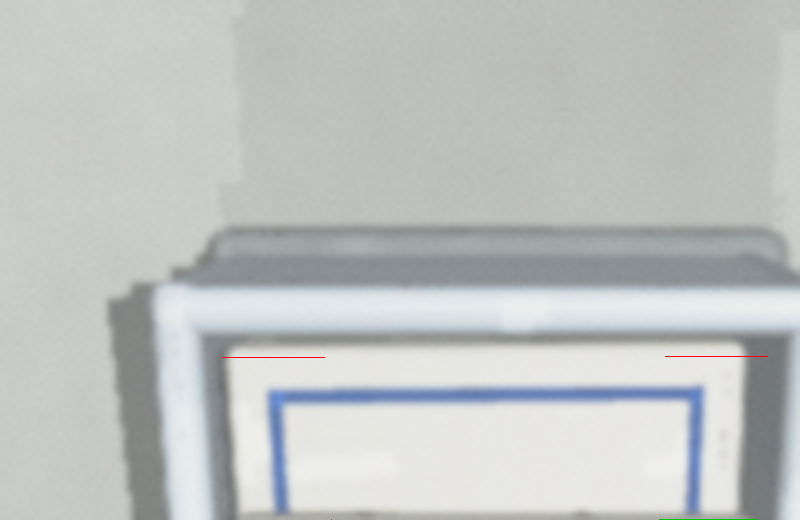

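The overlays show the tile has moved about 20 mm: its rear edge is on the green line (wrist row ≈ 515). tile_2 is exposed, and its rear edge is still beside the back wall (row ≈ 340). Slide on.

```bash
python3 -m inch '[[[0,-3,0,0,0,0,0],[0,-4,0,0,0,0,0],[0,-4,0,0,0,0,0],[0,-4,0,0,0,0,0],[0,-4,0,0,0,0,0],[0,-3,0,0,0,0,0]]]'
```

```text
time: 8.95
ee_pos: [0.5285, 0.0138, 0.0534]
tcp_rot: [-180.0, 0.0, 86.0]
wrist_force: [0.8, 2.2, 6.2]
opening: -0.0001
grasp_force: 2.4
```

```bash
python3 -m inch '[[[0,-3,0,0,0,0,0],[0,-3,0,0,0,0,0],[0,-3,0,0,0,0,0],[0,-3,0,0,0,0,0]]]'
```

```text
time: 9.45
ee_pos: [0.5276, 0.0019, 0.0533]
tcp_rot: [-180.0, 0.0, 86.0]
wrist_force: [-0.5, 2.1, 4.2]
opening: 0.0
grasp_force: 2.3
```

```bash
python3 -m inch '[[[0,-3,0,0,0,0,0],[0,-3,0,0,0,0,0],[0,-3,0,0,0,0,0],[0,-3,0,0,0,0,0]]]'
```

```text
time: 9.95
ee_pos: [0.5268, -0.0101, 0.0534]
tcp_rot: [-180.0, 0.0, 86.0]
wrist_force: [-0.2, 2.0, 4.2]
opening: 0.0002
grasp_force: 2.1
```

```bash
python3 -m inch '[[[0,-3,0,0,0,0,0],[0,-3,0,0,0,0,0],[0,-2,0,0,0,0,0]]]'
```

```text
time: 10.32
ee_pos: [0.5263, -0.0181, 0.0534]
tcp_rot: [-180.0, 0.0, 86.0]
wrist_force: [-0.2, 2.1, 4.6]
opening: -0.0004
grasp_force: 2.1
```

```bash
python3 -m inch '[[[0,-2,0,0,0,0,0],[0,-2,0,0,0,0,0],[0,-2,0,0,0,0,0]]]'
```

```text
time: 10.7
ee_pos: [0.5258, -0.024, 0.0533]
tcp_rot: [-180.0, 0.0, 86.0]
wrist_force: [0.5, 0.9, 3.8]
opening: -0.0001
grasp_force: 1.7
```

```bash
python3 -m inch '[[[0,-2,0,0,0,0,0],[0,-2,0,0,0,0,0],[0,-2,0,0,0,0,0]]]'
```

```text
time: 11.08
ee_pos: [0.5253, -0.03, 0.0532]
tcp_rot: [-180.0, 0.0, 86.0]
wrist_force: [-0.4, 0.6, 1.9]
opening: 0.0002
grasp_force: 1.0
```

```bash
python3 -m inch '[[[0,0,0,0.6,0,0,0],[0,-2,0,0.2,0,0,0],[0,-2,0,0.2,0,0,0],[0,-1,0,0.1,0,0,0]]]'
```

```text
time: 11.58
ee_pos: [0.5253, -0.0349, 0.0525]
tcp_rot: [180.0, -0.0, 86.0]
wrist_force: [0.4, 2.1, 5.8]
opening: 0.0003
grasp_force: 2.7
```

```bash
python3 - <<'E'
from h import *
u=np.array([-.0698,-.9976]);v=np.array([u[1],-u[0]]);C=np.array([.5295,.0362])
def pt(a,b,z): return [*(C+u*a/1000+v*b/1000),z]
c=cam('wrist','wrist4.png'); im=cv2.imread('pics/wrist4.png')
d=cam('side','side4.png'); im2=cv2.imread('pics/side4.png')[165:265,270:410]
k=4.5;im2=cv2.resize(im2,None,fx=k,fy=k,interpolation=2)
for e,z,col in((50,.048,(0,0,255)),(41,.052,(0,200,0)),(141,.052,(0,200,0))):
    for b in(-32,12):
        P=[pt(e,b,z),pt(e,b+20,z)]
        p=proj(c,P); cv2.line(im,*[tuple(map(int,q)) for q in p],col,1)
        p=(proj(d,P)-[270,165]+.5)*k; cv2.line(im2,*[tuple(map(int,q)) for q in p],col,1)
cv2.imwrite('pics/o4.png',im2)
print([ (round(m['conf'],2),onz(c,m['position'],.046)) for m in finder.mark_of('wrist','tile_top')])
E
```

```text
[]
```

View pics/o4.png

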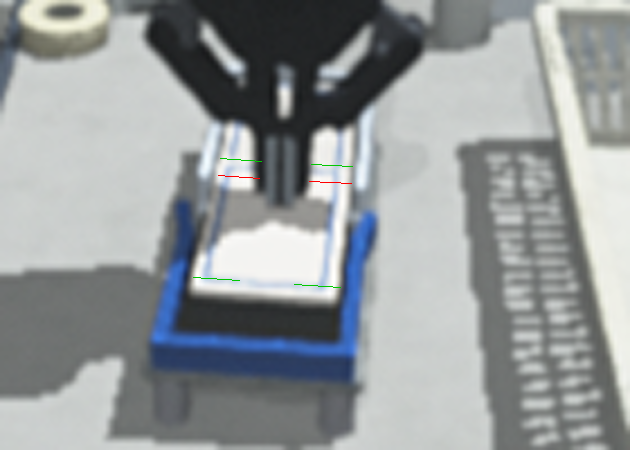

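The tile follows the finger: its leading edge is at crop row ≈ 290, close to the prediction, and it lies centred between the rails. Continue while lowering gradually.

```bash
python3 -m inch '[[[0,-2,0,0.1,0,0,0],[0,-2,0,0.1,0,0,0],[0,-1,0,0.1,0,0,0]]]'
```

```text
time: 12.1
ee_pos: [0.525, -0.0398, 0.0523]
tcp_rot: [180.0, -0.0, 86.0]
wrist_force: [1.1, 1.1, 5.9]
opening: -0.0001
grasp_force: 2.9
```

```bash
python3 -m inch '[[[0,-2,0,0.2,0,0,0],[0,-2,0,0.1,0,0,0],[0,-1,0,0.1,0,0,0]]]'
```

```text
time: 12.48
ee_pos: [0.5242, -0.0451, 0.0512]
tcp_rot: [-180.0, 0.0, 86.0]
wrist_force: [0.3, -0.6, -0.0]
opening: -0.0
grasp_force: 0.0
```

The tile has dropped off tile_2 onto the bed. I'll lower until contact.

```bash
python3 -m inch '[[[0,0,0,0.5,0,0,0],[0,0,0,0.5,0,0,0],[0,0,0,0,0,0,0],[0,0,0,0,0,0,0]]]'
```

```text
time: 12.98
ee_pos: [0.5244, -0.0448, 0.0505]
tcp_rot: [-180.0, 0.0, 86.0]
wrist_force: [-0.3, -0.2, 0.5]
opening: 0.0002
grasp_force: 0.0
```

```bash
python3 -m inch '[[[0,0,0,0.5,0,0,0],[0,0,0,0,0,0,0],[0,0,0,0,0,0,0]]]'
```

```text
time: 13.35
ee_pos: [0.5244, -0.0448, 0.0501]
tcp_rot: [180.0, -0.0, 86.0]
wrist_force: [1.2, 0.2, -0.3]
opening: 0.0002
grasp_force: 0.0
```

```bash
python3 -m inch '[[[0,0,0,0.4,0,0,0],[0,0,0,0,0,0,0],[0,0,0,0,0,0,0]]]'
```

```text
time: 13.72
ee_pos: [0.5244, -0.0448, 0.0497]
tcp_rot: [180.0, -0.0, 86.0]
wrist_force: [0.8, -0.0, -0.3]
opening: -0.0002
grasp_force: 0.0
```

```bash
python3 -m inch '[[[0,0,0,0.3,0,0,0],[0,0,0,0,0,0,0],[0,0,0,0,0,0,0]]]'
```

```text
time: 14.1
ee_pos: [0.5244, -0.0448, 0.0494]
tcp_rot: [180.0, 0.0, 86.0]
wrist_force: [-0.2, 0.3, -0.5]
opening: 0.0001
grasp_force: 0.0
```

```bash
python3 -m inch '[[[0,0,0,0.3,0,0,0],[0,0,0,0,0,0,0],[0,0,0,0,0,0,0]]]'
```

```text
time: 14.48
ee_pos: [0.5244, -0.0448, 0.0492]
tcp_rot: [180.0, 0.0, 86.0]
wrist_force: [-0.4, -0.4, 0.9]
opening: -0.0001
grasp_force: 0.4
```

```bash
python3 -m inch '[[[0,0,0,0.3,0,0,0],[0,0,0,0,0,0,0],[0,0,0,0,0,0,0]]]'
```

```text
time: 14.85
ee_pos: [0.5245, -0.0448, 0.0489]
tcp_rot: [180.0, -0.0, 86.0]
wrist_force: [-0.8, 0.7, 2.2]
opening: 0.0005
grasp_force: 1.3
```

```bash
python3 -m inch '[[[0,0,0,0.3,0,0,0],[0,0,0,0,0,0,0],[0,0,0,0,0,0,0]]]'
```

```text
time: 15.22
ee_pos: [0.5245, -0.0448, 0.0486]
tcp_rot: [180.0, -0.0, 86.0]
wrist_force: [-2.0, 0.4, 4.9]
opening: -0.0001
grasp_force: 2.4
```

```bash
python3 -m inch '[[[0,-2,0,0,0,0,0],[0,-2,0,0,0,0,0],[0,-2,0,0,0,0,0],[0,-2,0,0,0,0,0]]]'
```

```text
time: 15.72
ee_pos: [0.524, -0.0529, 0.0486]
tcp_rot: [180.0, -0.0, 86.0]
wrist_force: [-0.4, 1.8, 4.8]
opening: 0.0002
grasp_force: 2.6
```

```bash
python3 -m inch '[[[0,-2,0,0,0,0,0],[0,-2,0,0,0,0,0],[0,-2,0,0,0,0,0]]]'
```

```text
time: 16.1
ee_pos: [0.5236, -0.0589, 0.0486]
tcp_rot: [180.0, -0.0, 86.0]
wrist_force: [0.3, 2.5, 5.5]
opening: 0.0002
grasp_force: 2.6
```

```bash
python3 -m inch '[[[0,-1,0,0,0,0,0],[0,-1,0,0,0,0,0],[0,-1,0,0,0,0,0],[0,-1,0,0,0,0,0]]]'; python3 - <<'E'
from h import *
im=[]
for n,(a,b) in dict(side=(200,280),scene=(195,280)).items():
    cam(n,n+'5.png'); im.append(cv2.resize(cv2.imread(f'pics/{n}5.png')[a:a+60,b:b+100],None,fx=5,fy=5,interpolation=2))
cv2.imwrite('pics/c5.png',np.vstack(im))
E
```

```text
time: 16.6
ee_pos: [0.5233, -0.0628, 0.0486]
tcp_rot: [180.0, -0.0, 86.0]
wrist_force: [0.4, 1.1, 5.1]
opening: -0.0
grasp_force: 2.6
```

View pics/c5.png

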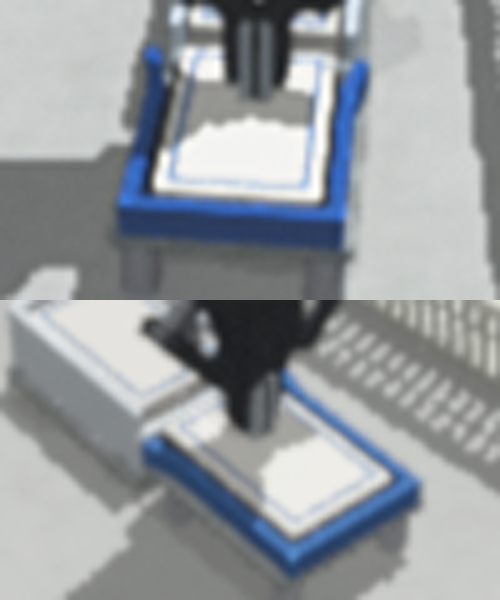

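The tile lies flat in the bed, with its leading edge (side crop row ≈ 195) only a few mm from the end stop. I'll creep on in 1 mm steps until the stop is felt.

```bash
python3 -m inch '[[[0,-1,0,0,0,0,0],[0,-1,0,0,0,0,0],[0,0,0,0,0,0,0]]]'
```

```text
time: 17.08
ee_pos: [0.5232, -0.0649, 0.0486]
tcp_rot: [180.0, -0.0, 86.0]
wrist_force: [0.2, 1.8, 5.1]
opening: -0.0
grasp_force: 2.6
```

```bash
python3 -m inch '[[[0,-1,0,0,0,0,0],[0,-1,0,0,0,0,0],[0,0,0,0,0,0,0]]]'
```

```text
time: 17.45
ee_pos: [0.523, -0.0669, 0.0486]
tcp_rot: [180.0, -0.0, 86.0]
wrist_force: [-0.2, 2.4, 4.8]
opening: -0.0002
grasp_force: 2.6
```

```bash
python3 -m inch '[[[0,-1,0,0,0,0,0],[0,-1,0,0,0,0,0],[0,0,0,0,0,0,0]]]'
```

```text
time: 17.82
ee_pos: [0.5229, -0.0688, 0.0486]
tcp_rot: [180.0, -0.0, 86.0]
wrist_force: [-0.4, 1.1, 5.5]
opening: -0.0001
grasp_force: 2.6
```

```bash
python3 -m inch '[[[0,-1,0,0,0,0,0],[0,-1,0,0,0,0,0],[0,-1,0,0,0,0,0],[0,-1,0,0,0,0,0]]]'
```

```text
time: 18.32
ee_pos: [0.5226, -0.0727, 0.0486]
tcp_rot: [180.0, -0.0, 86.0]
wrist_force: [0.3, 3.2, 5.9]
opening: 0.0004
grasp_force: 2.6
```

```bash
python3 -m inch '[[[0,-1,0,0,0,0,0],[0,-1,0,0,0,0,0],[0,0,0,0,0,0,0]]]'; python3 - <<'E'
from h import *
im=[]
for n,(a,b) in dict(side=(200,280),scene=(195,280)).items():
    cam(n,n+'6.png'); im.append(cv2.resize(cv2.imread(f'pics/{n}6.png')[a:a+60,b:b+100],None,fx=5,fy=5,interpolation=2))
cv2.imwrite('pics/c6.png',np.vstack(im))
E
```

```text
time: 18.7
ee_pos: [0.5224, -0.0747, 0.0486]
tcp_rot: [180.0, -0.0, 86.0]
wrist_force: [1.0, 2.6, 4.9]
opening: -0.0
grasp_force: 2.6
```

View pics/c6.png

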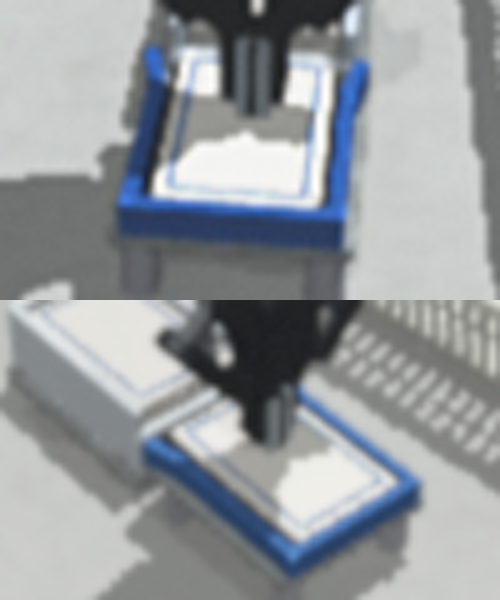

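The tile's border line moved only about 5 mm while the finger went 12 mm, so the tile has stopped against the end stop and the finger now slips. I'll lift off and check from above.

```bash
python3 -m inch '[[[0,0,0,-1,0,0,0],[0,0,0,-10,0,0,0],[0,0,0,-40,0,0,0],[0,20,0,-40,0,0,0],[0,40,0,-40,0,0,0],[0,40,0,0,0,0,0],[0,0,0,0,0,0,0]]]'; python3 - <<'E'
from h import *
np.set_printoptions(precision=4,suppress=True)
c=cam('wrist','wrist7.png'); im=cv2.imread('pics/wrist7.png')
for t,z in(('tile_top',.043),('bed_home',.0445),('stack_centre',.03)):
    for m in finder.mark_of('wrist',t)[:3]: print(t,round(m['conf'],2),m['position'],onz(c,m['position'],z))
for o in finder.outline_of('wrist','bed')[:1]: print(o['extent'])
p=proj(c,[[.5185,-.088,.049]])[0]; q=proj(c,[[.5295,.036,.049]])[0]; print(p,q)
x0=int(np.clip((p[0]+q[0])/2-100,0,440)); y0=int(np.clip((p[1]+q[1])/2-100,0,200))
cv2.imwrite('pics/c7.png',cv2.resize(im[y0:y0+200,x0:x0+200],(600,600),interpolation=2)); print(x0,y0)
E
```

```text
time: 19.68
ee_pos: [0.5294, 0.0269, 0.1802]
tcp_rot: [180.0, -0.0, 86.2]
wrist_force: [0.0, 0.8, 0.1]
opening: -0.0005
grasp_force: 0.0
bed_home 0.34 [315.3, 177.2] [0.5302 0.037  0.0445]
[312.6, 291.6, 94.4, 105.3]
[312.2107 296.0373] [314.5531 179.3772]
213 137
```

View pics/c7.png

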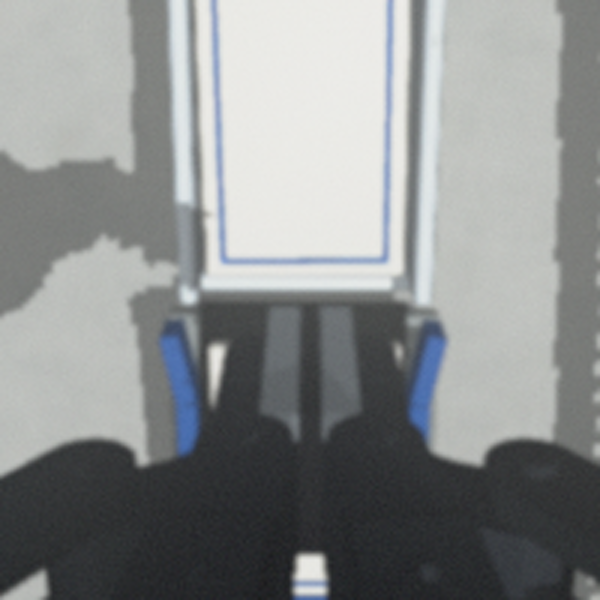

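The picture shows tile_2 square in the dispenser (front edge at row ≈ 275), but the closed fingers hide the bed. I'll go back up, open, and measure the gap at the stop numerically.

```bash
python3 -m inch '[[[100,-10,10,-25,0,0,0],[100,-10,10,-25,0,0,0],[100,0,0,0,0,0,0],[100,0,0,0,0,0,0],[100,0,0,0,0,0,0],[100,0,0,0,0,0,0]]]'; python3 - <<'E'
from h import *
np.set_printoptions(precision=4,suppress=True,linewidth=150)
u=np.array([-.0698,-.9976]);v=np.array([u[1],-u[0]]);B=np.array([.5185,-.088])
for n in('wrist','side','scene'):
    c=cam(n,n+'8.png')
    for t,z in(('tile_top',.0432),('bed_home',.0445)):
        print(n,t,[(round(m['conf'],2),onz(c,m['position'],z)) for m in finder.mark_of(n,t)[:2]])
    s=np.arange(38,62,1.5)
    for b in(-15,15):
        X=[[*(B+u*a/1000+v*b/1000),.049] for a in s]
        p=proj(c,X).astype(np.float32)
        r=cv2.remap(c['pixels'],p[:,0][None],p[:,1][None],1)[0]
        print(n,b,' '.join(f'{a:.0f}:{q[0]},{q[2]}' for a,q in zip(s,r)))
    if n=='wrist':
        for o in finder.outline_of(n,'tile_top')[:2]:
            k=max(cv2.findContours(o['pixels'].astype(np.uint8),0,1)[0],key=cv2.contourArea)[:,0]
            P=np.array([onz(c,q,.049)[:2]*1000 for q in k.astype(float)],np.float32)
            print('outline',round(o['conf'],2),cv2.minAreaRect(P))
E
```

```text
time: 20.68
ee_pos: [0.5475, 0.0038, 0.2289]
tcp_rot: [-180.0, 0.0, 86.0]
wrist_force: [-0.7, -0.6, 0.5]
opening: 0.0857
grasp_force: 0.0
wrist tile_top [(0.79, array([ 0.5214, -0.0855,  0.0432]))]
wrist bed_home []
wrist -15 38:232,228 40:232,228 41:225,223 42:189,206 44:169,201 46:209,218 47:222,220 48:192,202 50:136,180 52:97,175 53:89,176 54:103,178 56:140,182 58:174,185 59:186,187 60:188,188
wrist 15 38:231,228 40:231,227 41:224,223 42:190,208 44:170,202 46:210,218 47:221,220 48:191,201 50:134,181 52:96,177 53:88,177 54:104,178 56:142,181 58:170,182 59:183,185 60:185,184
outline 0.75 ((520.4055786132812, -86.05845642089844), (101.26791381835938, 63.56932830810547), 86.48222351074219)
side tile_top [(0.66, array([ 0.5193, -0.0978,  0.0432]))]
side bed_home []
side -15 38:242,239 40:241,239 41:235,236 42:229,234 44:215,231 46:202,229 47:210,230 48:221,232 50:220,230 52:216,228 53:178,215 54:129,199 56:95,186 58:62,173 59:51,154 60:49,132
side 15 38:242,239 40:241,239 41:236,237 42:230,234 44:215,231 46:200,228 47:206,229 48:217,230 50:219,230 52:216,230 53:186,222 54:140,209 56:99,195 58:68,180 59:50,160 60:49,135
scene tile_top [(0.88, array([ 0.518 , -0.0802,  0.0432]))]
scene bed_home [(0.86, array([ 0.5147, -0.0817,  0.0445]))]
scene -15 38:243,239 40:236,236 41:225,231 42:214,227 44:214,226 46:220,228 47:223,228 48:214,224 50:196,216 52:168,208 53:133,201 54:102,191 56:81,180 58:67,158 59:55,135 60:48,119
scene 15 38:243,239 40:239,237 41:229,232 42:216,225 44:208,222 46:215,225 47:221,227 48:220,224 50:200,217 52:167,207 53:131,199 54:104,190 56:83,176 58:66,157 59:56,138 60:49,121
```

```bash
python3 -c "
from workcell import bot
print(bot.job_done())"
```

```text
the job is handed in; nothing more can be done
None
```

I slid the top tile flat into the bed, and the cameras show no gap at the end stop; the second tile still sits square in the dispenser. Measured wrist force stayed around 6 N or less against the 15 N limit. I handed the job in at about 21 s; no verdict came back.

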